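# Clamp a split breakfast board in the gluing press

## Robot

A 6-joint arm with a two-finger parallel gripper is mounted at the origin on the work surface; the furniture and walls round the work are solid. World frame = base frame: x ahead of the robot, y to its left, z up, the work surface at z = 0. Lengths are in mm, angles in rad, forces in N, time in s.
With the tool pointing down it reaches from about 400 to 925 mm from the base axis. Payload 12.5 kg.
Tool frame: the origin (TCP) lies midway between the tips of the shut fingers; the grasp point (between the pads) lies 19 mm behind it (env.pinch_z is the z of the grasp point in the tool frame, in mm); z points along the fingers, y is the line along which they close (so a half turn about z gives the same grasp; the last joint's range is limited). The gripper opens to 95 mm and grips with 3 to 60 N. Pads are 20 mm wide; open, the fingers measure 119 mm over their backs; the gripper's body (75 mm by 180 mm) begins 59 mm behind the grasp point.
Start: joints at [1.182, 0.491, 1.559, -0, 1.092, -0.106], TCP at [174.386, 600.197, 214.661] pointing down, gripper open.
Joint ranges: [-3.1, 3.1], [-0.84, 2.19], [0.05, 2.79], [-1.13, 4.28], [0.06, 2.93], [-2.69, 2.69]. Speed limits (rad/s): [2.22, 2.22, 2.79, 3.14, 3.14, 3.14].

## Interface

Orientations are given as [roll, pitch, yaw] about the fixed x, y, z axes, in that order (R = Rz(yaw) Ry(pitch) Rx(roll)).
In Python, from cell import env, eyes gives the robot as it stands.
- The arm moves only by the shell command python3 -m inch 'ROWS'. ROWS is JSON, a list of rows, each a list of 3 entries, a list of its own where there are three numbers: the shift along the tool's x, y, z in units of 60 mm (1.0 is 60 mm), then the turn about the tool's z in units of 5 degrees (1.0 is 5 degrees), then the closure, from -1 (fully open) to 1 (shut). In form: [[[tx, ty, tz], turn, claw], ...]. A call has exactly 10 rows; each row shifts and turns the commanded pose from where the row before left it, along the tool's axes as they then stand; what a row does not reach is not made up. A row lasts 1/8 s, in which the tool goes at most 62.5 mm and 10.7 degrees, less where a joint would pass 70% of its speed; a pose out of reach is approached as far as the arm can. A call is refused whole if a number of a shift passes 1 or a number of a turn 1, either way. A call with a gripper value outside its range is refused whole. The fingers move at their own pace and stop on an object; the grip force is fixed at half the most. Time passes only in rows, so rows that do not move let the fingers close, or fill a call up. It gives the time, the measured TCP pose, the force, the opening and the grip force at its end, in the units of the state.
- env.state(): the state, without advancing time (a new reading comes with each control period).
- eyes.read_camera(name): name is "scene" or "top" or "wrist"; returns a dict with "pixels" (400x640x3 uint8, red, green, blue), "fx", "fy", "cx", "cy" (pixels), "extrinsics" (4x4, takes a point from world to camera coordinates). Camera axes: x right, y down, z forward; pixel columns grow to the right and rows downward; lengths in mm; the calibration is good to about 2 mm. A picture is of the moment at which its call begins. There is no depth.
- env.job_done(): hands the job in; it is judged then, once.
Trained networks look in a picture, given as the dict that the camera call returned (one of the last four; its "shot" number tells which), for a name from the list of things; names that differ only in an ending like _2 or _b are one class to them, and where a whole thing is asked for, a point or a joint stands for the part that bears it (a point fixed in the world has none). Each returns a list of dicts, best first, with "score" (0 to 1); they miss things now and then, are a little off and sometimes report something else, mostly with a low value. They report only what shows in the picture. A call takes as long as a camera call. They do not tell look-alikes from the thing itself.
- eyes.boxes_of(name, picture): "centre" ([row, column] in pixels, amid what is visible of it).
- eyes.cut_out(name, picture): "mask" (400x640 bool, what is visible of it) and "centre" ([row, column] in pixels, amid what is visible of it).
- eyes.spot_point(name, picture): "centre" ([row, column] in pixels: a listed point, or the origin of a listed thing).
The state is a dict: "t": time; "joints": joint angles; "qvel": joint speeds; "tau": joint torques, N m; "eef_pos": TCP position; "tcp_rot": TCP orientation; "ft_force": force on the tool from outside, world axes, zero at the start; "moment": the same for the moment, N m; "opening": opening from 0.0 (shut) to 1.0 (fully open); "grip_force": force on a finger pad.
Only numpy, scipy, OpenCV 4.12 (cv2) and the standard library are available. Lean on these libraries where they do the work, as an engineer would, in place of code of your own. Each camera call takes 0.05 s, during which the arm holds its last target. There are 200 camera calls.

## Task

The dark breakfast board has split along its grain; the two halves lie in the gluing press with fresh glue on the break. First swing the open hold-down frame gently down onto its two rubber stops, so that the halves cannot buckle; then pump the orange trigger towards the black handle, stroke by stroke, until the jaw has pushed the near half up against the far one and the joint is closed. Finish while still holding the trigger back so that the jaw keeps pressing snugly, at about 18 N, never crushing the wood; move bar, jaw and board by the trigger only, and leave the glue bottle, mug and glass alone.

Things in the scene. Friction and masses are not known exactly. Their poses are not given: they have to be found in the camera images.
- press: Gluing press, fixed: plywood base (top 12 mm high) with the board on its wide part (215 x 250 mm), a trigger clamp on its narrow tail. Origin under the middle of the wide part, on the 2 mm place mat it stands on (joint closes here); +x is the way the jaw presses, to the wooden fence (face at x = +66 mm); -x is the handle end. With the joint closed the jaw face stands near x = -65 mm.
- cover (a joint): Angle of the hold-down frame, rad: 0 = down on its two rubber stops (hard limit); 0.7 to 1.1 at the start. Hinge line parallel to the press's x, at y = +112 mm, z = 37 mm, so the -y side swings up. The stiff hinge keeps it at any angle; about 1 to 3 N on its free side moves it down.
- cover_hinge (a point): Middle of the hinge line of the hold-down frame; fixed to the press at (0, +112, 37) mm.
- cover_rail (a point): Middle of the top of the frame's free cross rail (aluminium, 114 mm long along the hinge direction, 30 mm wide), 221 mm from the hinge line; x along the hinge line, z normal to the frame's top face. Shut: 43 mm above the worktop. A black knob, 26 mm wide, 32 mm high, stands on this point; from 16 to 55 mm either side of it along x the rail is bare and can be pushed down.
- trigger: Orange trigger lever, 12 mm thick (press x), 20 mm wide (press y), up to z = 171 mm. Origin on its pin: press x = -165 mm, y = 0, z = 75 mm. Its top swings towards the handle (press -x) by at most 0.38 rad (25 mm at the grip); a spring brings it back. A full stroke moves the bar 9 to 10 mm. Pulled at the grip, a free stroke takes 3 to 8 N; 12 to 16 N gives 18 N at the jaw.
- trigger_grip (a point): Middle of the trigger's front face (towards the jaw), 65 mm above its pin: press x = -151 mm, z = 140 mm when released; it then leans 0.13 rad forward. The fixed black handle, 20 x 30 mm, stands at press x = -202 mm up to z = 153 mm. The orange cheeks (x = -210 to -140 mm) reach z = 90 mm; above and in front of them is room for fingers.
- clamp_bar: Steel bar with the black jaw head; slides along the press's x. Its origin is the press's origin when fully back and moves with it (0 to 55 mm; 0 to 20 at the start). It stays put on the trigger's return, but its friction brake bears only about 5 N: more clamping pressure than that lasts only while the trigger is held back.
- jaw_pad: Sprung rubber pad (10 x 56 x 16 mm) on the jaw head, which presses on the near half. Origin: that of clamp_bar when unpressed; it gives back towards the handle by 1 mm per 4 N. Jaw force in N = 4 x (press-x of clamp_bar minus press-x of jaw_pad, in mm).
- jaw_face (a point): Middle of the pad's front face, 105 mm towards the handle (-x) from jaw_pad's origin and 22 mm up.
- half_fence: Far half of the dark breakfast board, 65 (x) x 170 (y) x 16 mm, loose, lying against the fence between low aluminium guide strips; origin at the centre of its underside.
- half_jaw: Near half, same size, loose, 4 to 12 mm short of the far half at the start; the jaw pushes it along; origin at the centre of its underside.
- edge_fence (a point): Middle of the broken edge of the far half (32.5 mm towards the handle from its origin, mid-thickness); axes as the press's.
- edge_jaw (a point): Middle of the broken edge of the near half (32.5 mm towards the fence from its origin, mid-thickness). Joint closed when it meets edge_fence.
- glue_bottle: White glue bottle with a blue band and orange cap, 52 mm across, 118 mm high, loose; bystander. Origin at the centre of its underside.
- mug: Green and white mug, 86 mm, 88 mm high, loose; bystander. Origin at the centre of its underside.
- tumbler: Clear glass, 70 mm across, 162 mm high, loose; bystander. Origin at the centre of its underside.
Things that resemble listed ones, but are neither listed nor needed, are in the scene too. What is shaped like the half_jaw but blue is not meant.

How it is judged:
By the outcome, as a careful person would: the job done as asked, in the order asked, and still so for the second after the job is handed in, while the arm keeps its last pose, push and grip.
It also fails if it takes over 72 s, if anything falls off the work surface, if the arm or the gripper's body presses on something with over 40 N, if the wrist force passes 120 N, or if a joint passes its speed limit or range.

## Working session

There is one attempt and no reset: what is moved stays moved. The work goes in short steps, Python scripts to look and compute and a shell command to move; the robot and the scene stay as the last step left them, time stands still between calls to the robot, and variables do not carry over. Pictures are saved under pics/ and viewed, at most 11 in all, crops included, and the job is handed in when it is done.

```bash
ls; mkdir -p pics; cat > h.py <<'E'
import numpy as np, cv2
from cell import env, eyes
from scipy.spatial.transform import Rotation as R
def shot(n,f=None):
    p=eyes.read_camera(n)
    if f: cv2.imwrite(f,p["pixels"][:,:,::-1])
    return p
def ray(p,rc):
    E=np.array(p["extrinsics"]);d=np.array([(rc[1]-p["cx"])/p["fx"],(rc[0]-p["cy"])/p["fy"],1.])
    return -E[:3,:3].T@E[:3,3], E[:3,:3].T@(d/np.linalg.norm(d))
def tri(obs):
    A=np.zeros((3,3));b=np.zeros(3);rs=[ray(*o) for o in obs]
    for o,d in rs: M=np.eye(3)-np.outer(d,d);A+=M;b+=M@o
    x=np.linalg.solve(A,b)
    return x,[round(float(np.linalg.norm((np.eye(3)-np.outer(d,d))@(x-o))),1) for o,d in rs]
def proj(p,x):
    E=np.array(p["extrinsics"]);c=E[:3,:3]@np.array(x)+E[:3,3]
    return np.array([p["cy"]+p["fy"]*c[1]/c[2],p["cx"]+p["fx"]*c[0]/c[2]])
E
python3 - <<'E'
from h import *
s=shot("scene","pics/s0.png");t=shot("top","pics/t0.png")
print({k:np.round(v,2) for k,v in env.state().items()})
for n in ["press","cover_hinge","cover_rail","trigger","trigger_grip","jaw_face","edge_fence","edge_jaw","half_jaw","half_fence","clamp_bar","jaw_pad","glue_bottle","mug","tumbler"]:
    a=eyes.spot_point(n,s);b=eyes.spot_point(n,t)
    f=lambda L:[(np.round(q["centre"],1).tolist(),round(q["score"],2)) for q in L[:3]]
    print(n,f(a),f(b), [np.round(v,1) if i==0 else v for i,v in enumerate(tri([(s,a[0]["centre"]),(t,b[0]["centre"])]))] if a and b else "")
E
```

```text
pics
{'t': np.float64(0.1), 'joints': array([ 1.18,  0.49,  1.56, -0.  ,  1.09, -0.11]), 'qvel': array([-0.,  0., -0.,  0., -0.,  0.]), 'tau': array([ 0.000e+00, -6.136e+01, -2.586e+01,  7.000e-02,  5.000e-02,
       -0.000e+00]), 'eef_pos': array([174.29, 600.  , 214.12]), 'tcp_rot': array([-3.14, -0.  ,  2.86]), 'ft_force': array([-0.31, -0.07,  0.33]), 'moment': array([-0.03,  0.02, -0.01]), 'grip_force': np.float64(0.0), 'opening': np.float64(1.0)}
press [([215.4, 312.3], 0.64)] [([207.4, 307.9], 0.74)] [array([598.9,   9.3,  19.3]), [8.2, 8.2]]
cover_hinge [([193.6, 292.2], 0.79)] [([197.9, 269.2], 0.69)] [array([614.9, 126. ,  36. ]), [3.6, 3.6]]
cover_rail [([160.8, 314.0], 0.75), ([219.6, 311.0], 0.25)] [([200.1, 309.7], 0.84)] [array([603.1,   1.7, 209.3]), [6.3, 6.3]]
trigger [([219.4, 300.0], 0.51), ([212.7, 259.7], 0.44)] [([259.7, 303.5], 0.51)] [array([488.2,  -6.4,  58.8]), [54.6, 54.6]]
trigger_grip [([190.0, 264.7], 0.63), ([159.5, 312.6], 0.59)] [([257.0, 302.3], 0.45)] [array([455.2,  24.4, 151.7]), [1.4, 1.4]]
jaw_face [([223.3, 280.4], 0.55)] [([236.3, 301.1], 0.
[... 317 characters left out ...]
4.4, 4.4]]
half_jaw [([248.3, 405.9], 0.97), ([221.9, 298.0], 0.91)] [([215.1, 305.8], 0.74), ([157.6, 402.5], 0.72), ([262.2, 304.7], 0.41)] [array([683.8, -98.4, -52.8]), [163.2, 163.2]]
half_fence [([210.3, 318.5], 0.97), ([214.6, 309.8], 0.52)] [([192.0, 307.8], 0.77)] [array([636.2,  14.3,  22.2]), [0.2, 0.2]]
clamp_bar [] [([260.1, 307.9], 0.44)] 
jaw_pad [] [] 
glue_bottle [([203.7, 231.8], 0.61)] [([253.4, 227.5], 0.79)] [array([455.8, 251.1,  -9.3]), [3.4, 3.4]]
mug [([290.3, 376.4], 0.56)] [([218.5, 435.5], 0.96), ([200.4, 310.4], 0.48)] [array([ 557.5, -355.3,    5.6]), [3.9, 3.9]]
tumbler [([180.6, 263.2], 0.76)] [([198.5, 204.7], 0.95)] [array([616. , 320.1,  -4.7]), [4.1, 4.1]]
```

View pics/s0.png

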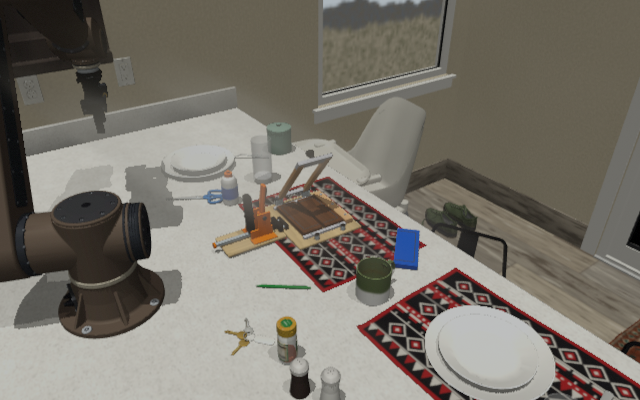

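View pics/t0.png

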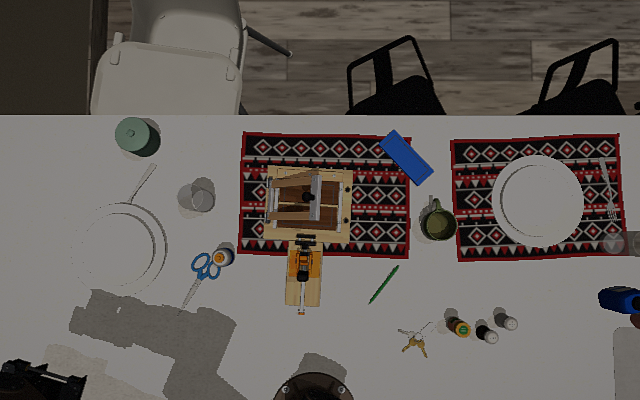

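The scene view shows the press at about (312,215): the orange trigger is at (262,195), the raised aluminium frame with its knob at (310,155), and the dark board below it.

What could be mistaken for something else:
- **Near half:** the blue slab at scene (405,248) / top (405,157) is a decoy. The real one is the dark slab at scene (298,222) / top (305,215).
- **Trigger:** only one orange lever, at scene (262,195). The scissors at (215,195) and the bottle cap at (228,175) are not it.
- **Mug:** the green and white one at scene (375,280), not the teal canister at (279,137).

Next I bring the wrist camera over the press.

```bash
python3 -m inch '[[[-0.7,-0.65,-0.3],0,1],[[-0.7,-0.65,-0.3],0,1],[[-0.7,-0.65,-0.3],0,1],[[-0.7,-0.65,-0.3],0,1],[[-0.7,-0.65,-0.3],0,1],[[-0.7,-0.65,-0.3],0,1],[[-0.7,-0.65,-0.3],0,1],[[-0.7,-0.65,-0.3],-0.8,1],[[-0.7,-0.65,-0.2],-0.9,1],[[-0.7,-0.65,0],-0.9,1]]'
python3 - <<'E'
from h import *
w=shot("wrist","pics/w0.png")
st=env.state();print(np.round(st["eef_pos"],1),np.round(st["tcp_rot"],3),st["t"])
E=np.array(w["extrinsics"]);print(-E[:3,:3].T@E[:3,3],E[:3,:3].round(2),w["fx"])
E
```

```text
t: 2.85
eef_pos: [480.1, 113.8, 371.9]
tcp_rot: [3.141, 0.003, 3.088]
ft_force: [0.1, 1.0, -0.7]
opening: 0.026
grip_force: 0.0
[483.4 109.8 370.7] [-3.14e+00  2.00e-03  3.09e+00] 2.9
[410.00480852 117.69760608 542.33126913] [[ 0.05  1.    0.  ]
 [ 0.97 -0.05  0.25]
 [ 0.25 -0.01 -0.97]] 314.2195438460217
```

View pics/w0.png

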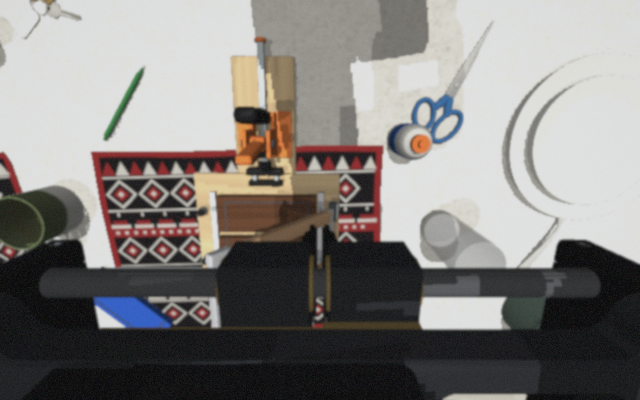

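The wrist view shows the handle at (252,115), the orange trigger at (265,140) and the jaw head at (265,178). The near half is at (260,210), and the gripper hides the frame. I'll back up for a second view.

```bash
python3 -m inch '[[[0.3,-0.35,0],0,1],[[0.3,-0.35,0],0,1],[[0.3,-0.35,0],0,1],[[0.3,-0.35,0],0,1],[[0.1,-0.35,0],0,1],[[0,0,0],0,1],[[0,0,0],0,1],[[0,0,0],0,1],[[0,0,0],0,1],[[0,0,0],0,1]]'
cat > fit.py <<'E'
from h import *
from scipy.optimize import least_squares
s=shot("scene");t=shot("top");w=shot("wrist","pics/w1.png")
st=env.state();print(np.round(st["eef_pos"],1),np.round(st["tcp_rot"],3),st["t"])
names=["press","cover_hinge","cover_rail","trigger","trigger_grip","jaw_face","edge_fence","edge_jaw","half_fence","half_jaw"]
D={}
for n in names:
    for k,p in zip("stw",(s,t,w)):
        D[n,k]=[(np.array(q["centre"]),q["score"]) for q in eyes.spot_point(n,p)[:4]]
def model(v):
    x,y,yaw,c,bar,gap=v
    P={"press":(0,0,0),"cover_hinge":(0,112,37),"cover_rail":(0,112-221*np.cos(c),37+221*np.sin(c)+6*np.cos(c)),"trigger":(-165,0,75),"trigger_grip":(-151,0,140),"jaw_face":(-105+bar,0,22),"edge_fence":(1,0,20),"edge_jaw":(1-gap,0,20),"half_fence":(33.5,0,12),"half_jaw":(-31.5-gap,0,12)}
    return {n:np.array([x+np.cos(yaw)*a-np.sin(yaw)*b,y+np.sin(yaw)*a+np.cos(yaw)*b,z+2]) for n,(a,b,z) in P.items()}
pics=dict(s=s,t=t,w=w)
def res(v):
    M=model(v);r=[]
    for (n,k),L in D.items():
        if L:
            e=[proj(pics[k],M[n])-q for q,_ in L]
            i=int(np.argmin([np.linalg.norm(a) for a in e])); g=L[i][1]*(0.3 if n=="press" else 1)
            r+=list(np.clip(e[i],-25,25)*g)
    return np.array(r)
S=least_squares(res,[600,10,-.03,.8,10,8],loss="soft_l1",x_scale=[10,10,.1,.1,5,5],diff_step=1e-4)
print(np.round(S.x,3),S.cost); M=model(S.x)
for (n,k),L in D.items():
    if L:
        i=int(np.argmin([np.linalg.norm(proj(pics[k],M[n])-q) for q,_ in L]))
        print(n,k,np.round(L[i][0],1),round(L[i][1],2),np.round(proj(pics[k],M[n])-L[i][0],1))
for n in M: print(n,M[n].round(1))
E
python3 fit.py
```

```text
t: 4.15
eef_pos: [395.5, 15.3, 370.5]
tcp_rot: [3.141, -0.0, 3.086]
ft_force: [-0.5, -0.2, 0.5]
opening: 0.006
grip_force: 0.0
[395.5  15.2 370.6] [ 3.141 -0.     3.086] 4.3
[ 6.05738e+02  1.45050e+01 -8.00000e-02  9.74000e-01  1.28400e+01
  9.10300e+00] 89.20931098074732
press s [218.7 309.6] 0.78 [0.1 1. ]
press t [206.2 307. ] 0.91 [-3.1  0.8]
cover_hinge s [192.8 292.7] 0.61 [-0.   0.5]
cover_hinge t [198.6 268.1] 0.64 [0.4 0.3]
cover_rail s [159.  313.4] 0.93 [-3.3 -1.2]
cover_rail t [200.1 311.7] 0.64 [-3.3 -1. ]
cover_rail w [198.6 330.7] 0.72 [161.5 -13.6]
trigger s [212.3 261.9] 0.77 [ 1. -1.]
trigger t [260.3 304.8] 0.46 [ 0.4 -2.6]
trigger w [199.3 330.2] 0.79 [-2.6 -1.9]
trigger_grip s [190.8 262.1] 0.51 [1.8 1.9]
trigger_grip t [256.1 303.2] 0.44 [ 0.3 -1.3]
trigger_grip w [219.9 327.3] 0.6 [-1.3  2.1]
jaw_face s [220.1 284.2] 0.54 [ 1.2 -0.2]
jaw_face t [235.  306.6] 0.55 [-0.5 -1.6]
jaw_face w [229.9 324.8] 0.45 [0.1 1.2]
edge_fence s [214.5 307.6] 0.8 [-1.2  3.2]
edge_fence t [203.6 308.3] 0.86 [-1.4 -0.6]
edge_jaw s [219.1 308.8] 0.78 [-5.  -0.6]
edge_jaw t [205.4 306.5] 0.58 [-0.   0.9]
edge_jaw w [333.3 195. ] 0.6 [-60.  129.5]
half_fence s [213.6 318.3] 0.9 [-1.1  1.5]
half_fence t [191.4 312. ] 0.56 [-0.1 -3.3]
half_jaw s [218.5 298.9] 0.7 [0.8 0.2]
half_jaw t [258.1 303.1] 0.64 [-41.4   3.5]
press [605.7  14.5   2. ]
cover_hinge [614.7 126.1  39. ]
cover_rail [604.8   2.4 225.2]
trigger [441.3  27.7  77. ]
trigger_grip [455.2  26.6 142. ]
jaw_face [513.9  21.9  24. ]
edge_fence [606.7  14.4  22. ]
edge_jaw [597.7  15.2  22. ]
half_fence [639.1  11.8  14. ]
half_jaw [565.3  17.8  14. ]
```

View pics/w1.png

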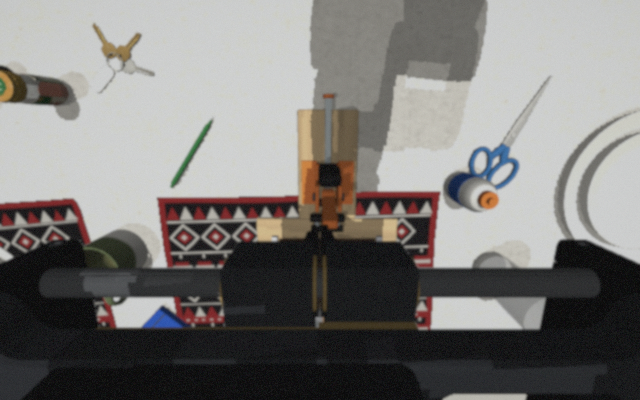

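The pose fit agrees across views: press at (606, 14), yaw -0.08, cover at about 0.95 rad, with residuals of 1–3 px. That puts all points within 3 mm of the text's heights. I'll move above the bare rail at press x = -35.

```bash
python3 -m inch '[[[-0.58,0,0],0.28,1],[[-0.58,0,0],0,1],[[-0.58,0,0],0,1],[[-0.58,0,0],0,1],[[-0.58,0,0.2],0,1],[[0,0,0.5],0,1],[[0,0,0.5],0,1],[[0,0,0.5],0,1],[[0,0,0.1],0,1],[[0,0,0],0,1]]'
cat > st.py <<'E'
from h import *
X,Y,YAW=605.7,14.5,-0.08
def pr(v): dx,dy=v[0]-X,v[1]-Y;c,s=np.cos(YAW),np.sin(YAW);return np.round([c*dx+s*dy,-s*dx+c*dy,v[2]],1)
def status():
    q=env.state();print("t",round(q["t"],2),"press TCP",pr(q["eef_pos"]),"yaw",round(q["tcp_rot"][2],3),"F",np.round(q["ft_force"],1))
E
python3 - <<'E'
from st import *
status()
s=shot("scene","pics/s1.png");t=shot("top")
a=eyes.spot_point("cover_rail",s);b=eyes.spot_point("cover_rail",t)
for i in a[:2]:
  for j in b[:2]:
    x,e=tri([(s,i["centre"]),(t,j["centre"])]);print(i["centre"],j["centre"],pr(x),e)
im=cv2.imread("pics/s1.png")[100:270,200:400];cv2.imwrite("pics/s1c.png",cv2.resize(im,None,fx=4,fy=3.5,interpolation=2)[:600])
E
```

```text
t: 7.05
eef_pos: [569.2, 1.9, 263.1]
tcp_rot: [3.142, 0.0, 3.061]
ft_force: [-0.3, 0.0, 0.8]
opening: 0.003
grip_force: 0.0
t 7.05 press TCP [-35.4 -15.5 263.1] yaw 3.061 F [-0.3  0.   0.8]
```

View pics/s1c.png

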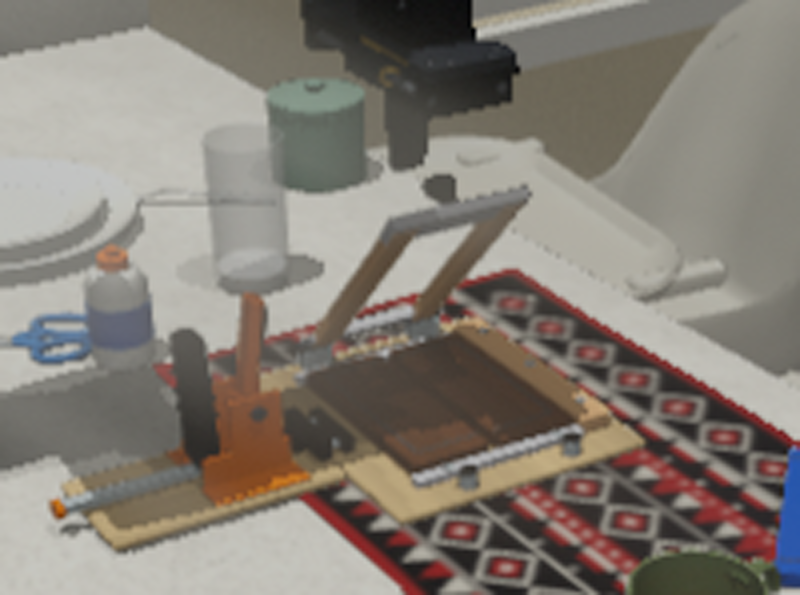

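The crop shows the shut fingers (405,150) above the left bare part of the rail, clear of the knob at (440,185). The orange lever (250,350) is in front of the black handle (190,390). Lowering to find contact.

```bash
python3 -m inch '[[[0,0,0.2],0,1],[[0,0,0.1],0,1],[[0,0,0.05],0,1],[[0,0,0.05],0,1],[[0,0,0.05],0,1],[[0,0,0.05],0,1],[[0,0,0.05],0,1],[[0,0,0],0,1],[[0,0,0],0,1],[[0,0,0],0,1]]'; python3 -c "
from st import *
status()"
```

```text
t: 8.5
eef_pos: [569.0, 2.0, 229.7]
tcp_rot: [3.142, 0.0, 3.061]
ft_force: [0.6, -0.1, -0.3]
opening: 0.001
grip_force: 0.0
t 8.5 press TCP [-35.6 -15.4 229.7] yaw 3.061 F [ 0.6 -0.1 -0.3]
```

```bash
python3 -m inch '[[[0,-0.1,0.08],0,1],[[0,-0.1,0.08],0,1],[[0,-0.1,0.08],0,1],[[0,-0.1,0.08],0,1],[[0,-0.08,0.1],0,1],[[0,-0.08,0.1],0,1],[[0,-0.08,0.1],0,1],[[0,-0.08,0.1],0,1],[[0,-0.08,0.1],0,1],[[0,-0.08,0.1],0,1]]'; python3 - <<'E'
from st import *
status()
s=shot("scene","pics/s2.png")
print([(q["centre"],q["score"]) for q in eyes.spot_point("cover_rail",s)[:3]])
for c in (.5,.6,.7,.8,.9):
    y,z=112-221*np.cos(c)+4*np.sin(c),39+221*np.sin(c)+4*np.cos(c)
    print(c,proj(s,[X-np.sin(YAW)*y,Y+np.cos(YAW)*y,z]).round(1))
E
```

```text
t: 9.75
eef_pos: [564.7, -50.9, 174.0]
tcp_rot: [3.141, 0.0, 3.061]
ft_force: [0.8, 1.3, 1.4]
opening: 0.005
grip_force: 0.4
t 9.75 press TCP [-35.7 -68.5 174. ] yaw 3.061 F [0.8 1.3 1.4]
[]
0.5 [189.2 324.3]
0.6 [181.7 322.2]
0.7 [174.4 319.7]
0.8 [167.2 317. ]
0.9 [160.4 313.9]
```

```bash
python3 -m inch '[[[0,-0.08,0.12],0,1],[[0,-0.08,0.12],0,1],[[0,-0.07,0.13],0,1],[[0,-0.07,0.14],0,1],[[0,-0.06,0.15],0,1],[[0,-0.05,0.15],0,1],[[0,-0.05,0.15],0,1],[[0,-0.05,0.15],0,1],[[0,-0.04,0.15],0,1],[[0,-0.04,0.15],0,1]]'; python3 - <<'E'
from st import *
status()
shot("scene","pics/s2.png")
im=cv2.imread("pics/s2.png")[100:270,200:400];cv2.imwrite("pics/s2c.png",cv2.resize(im,None,fx=4,fy=3.5,interpolation=2)[:600])
E
```

```text
t: 11.1
eef_pos: [561.9, -86.1, 89.2]
tcp_rot: [3.141, 0.0, 3.061]
ft_force: [-0.5, 0.3, 1.5]
opening: 0.006
grip_force: 0.3
t 11.1 press TCP [ -35.6 -103.8   89.2] yaw 3.061 F [-0.5  0.3  1.5]
```

View pics/s2c.png

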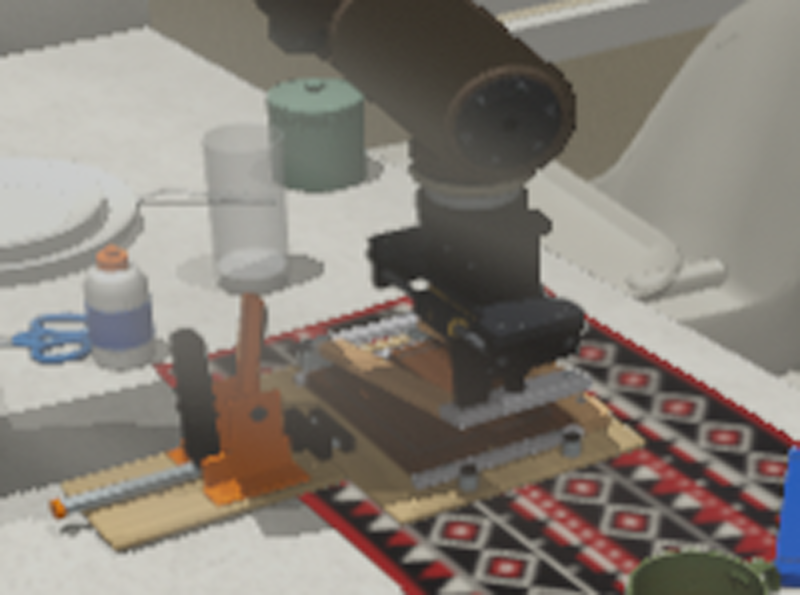

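The crop shows the frame following the fingertip, with the rail at (515,395) just above its stops. Now the last part, slowly.

```bash
python3 -m inch '[[[0,-0.02,0.12],0,1],[[0,-0.02,0.12],0,1],[[0,-0.01,0.12],0,1],[[0,-0.01,0.12],0,1],[[0,-0.01,0.08],0,1],[[0,0,0.06],0,1],[[0,0,0.04],0,1],[[0,0,0.03],0,1],[[0,0,0.02],0,1],[[0,0,0],0,1]]'; python3 -c "
from st import *
status()"
```

```text
t: 12.4
eef_pos: [561.5, -90.1, 47.2]
tcp_rot: [3.141, -0.0, 3.061]
ft_force: [-0.4, -0.4, 0.3]
opening: 0.004
grip_force: 0.0
t 12.4 press TCP [ -35.7 -107.8   47.2] yaw 3.061 F [-0.4 -0.4  0.3]
```

```bash
python3 -m inch '[[[0,0,0.02],0,1],[[0,0,0.02],0,1],[[0,0,0.02],0,1],[[0,0,0.02],0,1],[[0,0,0.01],0,1],[[0,0,0],0,1],[[0,0,0],0,1],[[0,0,0],0,1],[[0,0,0],0,1],[[0,0,0],0,1]]'; python3 -c "
from st import *
status()"
```

```text
t: 13.65
eef_pos: [561.7, -90.2, 44.6]
tcp_rot: [-3.141, 0.002, 3.061]
ft_force: [-10.0, 1.8, 34.0]
opening: 0.003
grip_force: 17.5
t 13.65 press TCP [ -35.5 -107.9   44.6] yaw 3.061 F [-10.    1.8  34. ]
```

The rail is on its stops and contact is firm at 34 N. I'll retreat and go to the front of the trigger.

```bash
python3 -m inch '[[[0,0,-0.2],0,1],[[0,0,-0.9],0,1],[[0,0,-0.9],0,1],[[0,0,-0.9],0,1],[[0.3,0.3,-0.2],0,1],[[0.4,0.5,0],0,1],[[0.4,0.5,0],0,1],[[0.4,0.5,0],0,1],[[0,0,0],0,1],[[0,0,0],0,1]]'; python3 - <<'E'
from st import *
status()
s=shot("scene","pics/s3.png");t=shot("top");w=shot("wrist","pics/w3.png")
status()
for n in ("trigger_grip","trigger","jaw_face","edge_jaw","edge_fence","cover_rail"):
  for k,p in zip("stw",(s,t,w)): 
    print(n,k,[(np.round(q["centre"],1).tolist(),round(q["score"],2)) for q in eyes.spot_point(n,p)[:2]])
W=lambda a:[X+np.cos(YAW)*a[0]-np.sin(YAW)*a[1],Y+np.sin(YAW)*a[0]+np.cos(YAW)*a[1],a[2]]
for n,a in dict(grip=(-151,0,142),jaw=(-92,0,24),rail0=(0,-109,43),rail_1=(0,-108,65)).items(): print(n,[proj(p,W(a)).round(1) for p in (s,t,w)])
cv2.imwrite("pics/w3c.png",cv2.resize(cv2.imread("pics/w3.png")[0:400,60:560],None,fx=1.5,fy=1.5))
E
```

```text
t: 14.9
eef_pos: [480.9, 24.5, 228.0]
tcp_rot: [3.142, 0.001, 3.062]
ft_force: [0.2, -0.2, -0.0]
opening: 0.002
grip_force: 0.0
t 14.9 press TCP [-125.2    0.   228. ] yaw 3.062 F [ 0.2 -0.2 -0. ]
t 15.05 press TCP [-125.1   -0.4  227.7] yaw 3.06 F [ 1.   0.  -0.6]
trigger_grip s [([189.8, 261.8], 0.49)]
trigger_grip t [([200.6, 308.5], 0.35)]
trigger_grip w [([174.3, 318.5], 0.6)]
trigger s [([215.3, 257.3], 0.7)]
trigger t []
trigger w [([150.4, 321.9], 0.74), ([132.2, 501.1], 0.23)]
jaw_face s [([224.4, 283.6], 0.48)]
jaw_face t []
jaw_face w [([202.0, 320.5], 0.65)]
edge_jaw s [([215.3, 308.0], 0.72)]
edge_jaw t [([206.5, 304.2], 0.79), ([165.5, 398.4], 0.79)]
edge_jaw w []
edge_fence s []
edge_fence t [([202.7, 309.5], 0.63)]
edge_fence w []
cover_rail s [([224.8, 331.0], 0.71)]
cover_rail t [([205.6, 344.2], 0.98)]
cover_rail w []
grip [array([192.7, 264. ]), array([256.4, 301.9]), array([173.7, 318.8])]
jaw [array([221.3, 284. ]), array([234.4, 305. ]), array([204.7, 318.7])]
rail0 [array([225. , 329.2]), array([205.1, 345.7]), array([279.7, 231.4])]
rail_1 [array([218.5, 329.2]), array([204.5, 345.8]), array([288.9, 227.2])]
```

View pics/w3c.png

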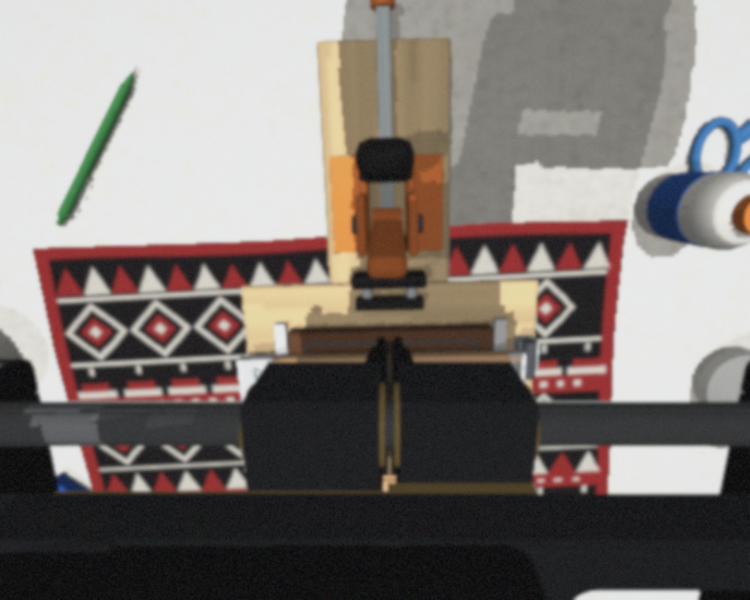

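The frame is shut: the measured rail pixel is (331,225) and the prediction for angle 0 is (329,225). The crop shows the fingers (388,350) centred in front of the orange trigger (388,245) and the handle (385,160). Lowering there.

```bash
python3 -m inch '[[[0,0,0.4],0,1],[[0,0,0.4],0,1],[[0,0,0.4],0,1],[[0,0,0.25],0,1],[[0.08,0,0.05],0,1],[[0.08,0,0],0,1],[[0.08,0,0],0,1],[[0.08,0,0],0,1],[[0,0,0],0,1],[[0,0,0],0,1]]'; python3 - <<'E'
from st import *
status()
E
```

```text
t: 17.2
eef_pos: [461.6, 26.3, 138.1]
tcp_rot: [3.141, 0.001, 3.061]
ft_force: [2.7, -0.5, 1.9]
opening: 0.004
grip_force: 1.7
t 17.2 press TCP [-144.6    0.2  138.1] yaw 3.061 F [ 2.7 -0.5  1.9]
```

```bash
python3 -m inch '[[[0.07,0,0],0,1],[[0.07,0,0],0,1],[[0.07,0,0],0,1],[[0.06,0,0],0,1],[[0.03,0,0],0,1],[[0,0,0],0,1],[[0,0,0],0,1],[[0,0,0],0,1],[[0,0,0],0,1],[[0,0,0],0,1]]'; python3 - <<'E'
from st import *
status()
s=shot("scene","pics/s4.png");w=shot("wrist","pics/w4.png")
for n in ("trigger_grip","jaw_face","edge_jaw","edge_fence","half_jaw"):
  for k,p in zip("sw",(s,w)): 
    print(n,k,[(np.round(q["centre"],1).tolist(),round(q["score"],2)) for q in eyes.spot_point(n,p)[:2]])
cv2.imwrite("pics/w4c.png",cv2.resize(cv2.imread("pics/w4.png")[40:340,120:520],None,fx=2,fy=2))
E
```

```text
t: 18.45
eef_pos: [443.7, 27.5, 137.7]
tcp_rot: [-3.141, 0.001, 3.061]
ft_force: [5.5, -2.1, -1.1]
opening: 0.004
grip_force: 2.7
t 18.45 press TCP [-1.625e+02  1.000e-01  1.377e+02] yaw 3.061 F [ 5.5 -2.1 -1.1]
trigger_grip s [([192.8, 253.2], 0.68)]
trigger_grip w [([227.0, 312.4], 0.75)]
jaw_face s [([221.7, 287.1], 0.62)]
jaw_face w []
edge_jaw s [([215.0, 307.8], 0.86), ([244.5, 394.8], 0.64)]
edge_jaw w []
edge_fence s [([213.6, 312.1], 0.58)]
edge_fence w [([229.7, 313.8], 0.48)]
half_jaw s [([249.7, 407.4], 0.71), ([220.1, 300.5], 0.58)]
half_jaw w []
```

View pics/w4c.png

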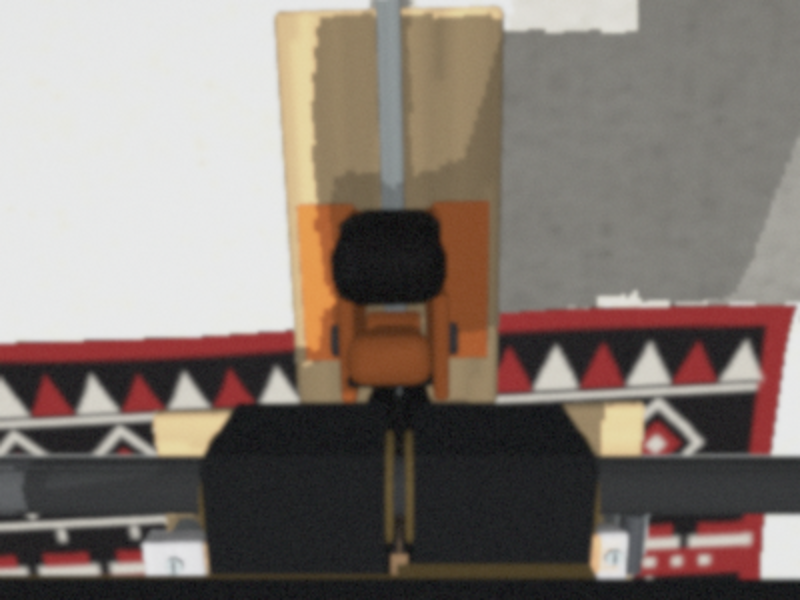

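The crop shows the trigger pulled back at (390,350), nearly against the handle at (390,255), with the fingers in front. That was a free stroke at 5.5 N. Return and do stroke 2.

```bash
python3 -m inch '[[[-0.15,0,0],0,1],[[-0.15,0,0],0,1],[[-0.14,0,0],0,1],[[0,0,0],0,1],[[0.1,0,0],0,1],[[0.1,0,0],0,1],[[0.1,0,0],0,1],[[0.1,0,0],0,1],[[0.04,0,0],0,1],[[0,0,0],0,1]]'; python3 - <<'E'
from st import *
status()
s=shot("scene","pics/s5.png")
for n in ("jaw_face","edge_jaw","edge_fence","half_jaw"):
    print(n,[(np.round(q["centre"],1).tolist(),round(q["score"],2)) for q in eyes.spot_point(n,s)[:2]])
E
```

```text
t: 20.3
eef_pos: [443.4, 27.6, 138.0]
tcp_rot: [-3.141, 0.002, 3.061]
ft_force: [5.8, -1.5, -0.9]
opening: 0.007
grip_force: 2.8
t 20.3 press TCP [-1.628e+02  1.000e-01  1.380e+02] yaw 3.061 F [ 5.8 -1.5 -0.9]
jaw_face [([220.7, 286.4], 0.54)]
edge_jaw [([214.9, 310.1], 0.79), ([239.8, 393.6], 0.73)]
edge_fence []
half_jaw [([221.8, 299.5], 0.81), ([251.5, 407.3], 0.79)]
```

```bash
cat > tail.py <<'E'
from st import *
import sys
def tail(im):  # BGR scene image: leftmost orange blob = bar's end cap
    h=cv2.cvtColor(im,cv2.COLOR_BGR2HSV);m=cv2.inRange(h,(5,130,60),(20,255,255));m[:225]=0 ;m[265:]=0;m[:, :200]=0;m[:,252:]=0
    ys,xs=np.nonzero(m);return (round(ys.mean(),2),round(xs.mean(),2),len(ys)) if len(ys) else None
if __name__=="__main__":
    for f in sys.argv[1:]: print(f,tail(cv2.imread(f)))
    s=shot("scene")
    W=lambda a:[X+np.cos(YAW)*a[0]-np.sin(YAW)*a[1],Y+np.sin(YAW)*a[0]+np.cos(YAW)*a[1],a[2]]
    for x in (-300,-290,-280,-270,-260): print(x,proj(s,W((x,0,30))).round(1))
E
python3 tail.py pics/s0.png pics/s1.png pics/s3.png pics/s4.png pics/s5.png
python3 -c "
import cv2,numpy as np
cv2.imwrite('pics/cmp.png',np.vstack([cv2.resize(cv2.imread(f'pics/s{i}.png')[200:260,205:330],None,fx=4.6,fy=3.3,interpolation=2) for i in (3,4,5)])[:600])"
```

```text
pics/s0.png (np.float64(236.32), np.float64(236.5), 40)
pics/s1.png (np.float64(237.14), np.float64(235.29), 35)
pics/s3.png (np.float64(237.14), np.float64(235.2), 35)
pics/s4.png (np.float64(236.94), np.float64(236.18), 34)
pics/s5.png (np.float64(237.46), np.float64(235.1), 39)
-300 [240.6 218.3]
-290 [239.5 221.6]
-280 [238.5 225. ]
-270 [237.4 228.3]
-260 [236.4 231.6]
```

View pics/cmp.png

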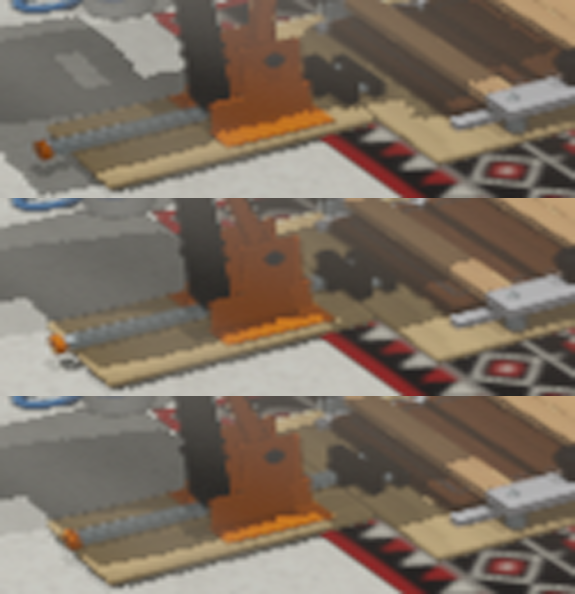

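The three stacked crops show the bar's end cap moving from x=44 to 59 to 72, about 9 mm per stroke, and the jaw is nearing the board. I'll do stroke 3 in two parts, watching the force.

```bash
python3 -m inch '[[[-0.15,0,0],0,1],[[-0.15,0,0],0,1],[[-0.14,0,0],0,1],[[0,0,0],0,1],[[0.1,0,0],0,1],[[0.1,0,0],0,1],[[0.08,0,0],0,1],[[0.05,0,0],0,1],[[0,0,0],0,1],[[0,0,0],0,1]]'; python3 - <<'E'
from st import *
status()
E
python3 -m inch '[[[0.03,0,0],0,1],[[0.03,0,0],0,1],[[0.03,0,0],0,1],[[0.02,0,0],0,1],[[0,0,0],0,1],[[0,0,0],0,1],[[0,0,0],0,1],[[0,0,0],0,1],[[0,0,0],0,1],[[0,0,0],0,1]]'; python3 - <<'E'
from st import *
status()
s=shot("scene","pics/s6.png")
for n in ("jaw_face","edge_jaw","edge_fence","half_jaw"):
    print(n,[(np.round(q["centre"],1).tolist(),round(q["score"],2)) for q in eyes.spot_point(n,s)[:2]])
E
```

```text
t: 21.85
eef_pos: [450.1, 27.1, 138.2]
tcp_rot: [-3.141, 0.002, 3.061]
ft_force: [4.6, -1.4, 2.5]
opening: -0.001
grip_force: 2.8
t 21.85 press TCP [-1.561e+02  1.000e-01  1.382e+02] yaw 3.061 F [ 4.6 -1.4  2.5]
t: 23.1
eef_pos: [443.6, 27.5, 138.0]
tcp_rot: [-3.141, 0.002, 3.061]
ft_force: [5.5, -2.8, -1.7]
opening: 0.003
grip_force: 2.9
t 23.1 press TCP [-1.626e+02  1.000e-01  1.380e+02] yaw 3.061 F [ 5.5 -2.8 -1.7]
jaw_face [([217.8, 292.2], 0.62)]
edge_jaw [([213.3, 310.4], 0.94), ([242.0, 393.8], 0.93)]
edge_fence [([195.9, 256.4], 0.73), ([214.6, 311.1], 0.58)]
half_jaw [([250.6, 407.0], 0.94), ([221.0, 303.6], 0.57)]
```

```bash
python3 -m inch '[[[-0.15,0,0],0,1],[[-0.15,0,0],0,1],[[-0.14,0,0],0,1],[[0,0,0],0,1],[[0.1,0,0],0,1],[[0.1,0,0],0,1],[[0.03,0,0],0,1],[[0,0,0],0,1],[[0,0,0],0,1],[[0,0,0],0,1]]'; python3 -c "
from st import *
status();shot('scene','pics/s7.png')"
python3 -m inch '[[[0.02,0,0],0,1],[[0.02,0,0],0,1],[[0.02,0,0],0,1],[[0,0,0],0,1],[[0,0,0],0,1],[[0,0,0],0,1],[[0,0,0],0,1],[[0,0,0],0,1],[[0,0,0],0,1],[[0,0,0],0,1]]'; python3 -c "
from st import *
status()
s=shot('scene','pics/s8.png')
for n in ('jaw_face','edge_jaw','edge_fence','half_jaw'):
    print(n,[(np.round(q['centre'],1).tolist(),round(q['score'],2)) for q in eyes.spot_point(n,s)[:2]])"
```

```text
t: 24.6
eef_pos: [457.1, 26.5, 138.4]
tcp_rot: [3.142, 0.004, 3.061]
ft_force: [8.3, -0.6, 0.9]
opening: 0.007
grip_force: 4.3
t 24.6 press TCP [-1.491e+02  1.000e-01  1.384e+02] yaw 3.061 F [ 8.3 -0.6  0.9]
t: 25.9
eef_pos: [454.1, 26.7, 138.6]
tcp_rot: [-3.142, 0.006, 3.061]
ft_force: [10.4, -1.8, 1.2]
opening: 0.002
grip_force: 5.3
t 25.9 press TCP [-1.521e+02  1.000e-01  1.386e+02] yaw 3.061 F [10.4 -1.8  1.2]
jaw_face [([220.2, 292.7], 0.44)]
edge_jaw [([241.0, 392.1], 0.95), ([214.5, 309.7], 0.77)]
edge_fence [([213.1, 308.4], 0.53)]
half_jaw [([220.6, 303.3], 0.68), ([252.1, 407.4], 0.65)]
```

The joint has closed and the force is climbing. I'll take small steps with averaged force readings to calibrate jaw force.

```bash
cat > avg.py <<'E'
from st import *
F=[];P=[]
for i in range(8):
    eyes.read_camera("scene"); q=env.state();F.append(q["ft_force"]);P.append(q["eef_pos"])
c,s_=np.cos(YAW),np.sin(YAW);F=np.array(F)
print("t",q["t"],pr(np.mean(P,0)),"pull",round((F[:,0]*c+F[:,1]*s_).mean(),2),"sd",round(F[:,0].std(),2),F.mean(0).round(1))
E
python3 avg.py
python3 -m inch '[[[0.02,0,0],0,1],[[0.02,0,0],0,1],[[0,0,0],0,1],[[0,0,0],0,1],[[0,0,0],0,1],[[0,0,0],0,1],[[0,0,0],0,1],[[0,0,0],0,1],[[0,0,0],0,1],[[0,0,0],0,1]]'; python3 avg.py
```

```text
t 26.55 [-1.521e+02  1.000e-01  1.386e+02] pull 10.43 sd 0.45 [10.3 -1.6  1.4]
t: 27.8
eef_pos: [452.0, 26.9, 138.7]
tcp_rot: [-3.141, 0.006, 3.061]
ft_force: [11.3, -2.2, 2.1]
opening: 0.008
grip_force: 5.6
t 28.2 [-1.542e+02  1.000e-01  1.387e+02] pull 11.2 sd 0.71 [11.  -2.7  0.8]
```

```bash
python3 -m inch '[[[0.02,0,0],0,1],[[0.02,0,0],0,1],[[0,0,0],0,1],[[0,0,0],0,1],[[0,0,0],0,1],[[0,0,0],0,1],[[0,0,0],0,1],[[0,0,0],0,1],[[0,0,0],0,1],[[0,0,0],0,1]]'; python3 avg.py
```

```text
t: 29.45
eef_pos: [449.7, 27.0, 138.7]
tcp_rot: [-3.141, 0.006, 3.061]
ft_force: [11.6, -2.8, 2.2]
opening: 0.003
grip_force: 5.8
t 29.85 [-156.5    0.   138.7] pull 11.33 sd 0.41 [11.2 -2.3  1.2]
```

The force has gone flat, so I'll check whether the joint is really closed.

```bash
python3 - <<'E'
from st import *
s=shot('scene','pics/s9.png');t=shot('top','pics/t9.png')
for n in ('jaw_face','edge_jaw','edge_fence','half_jaw','half_fence'):
    for k,p in (('s',s),('t',t)): print(n,k,[(np.round(q['centre'],1).tolist(),round(q['score'],2)) for q in eyes.spot_point(n,p)[:2]])
W=lambda a:[X+np.cos(YAW)*a[0]-np.sin(YAW)*a[1],Y+np.sin(YAW)*a[0]+np.cos(YAW)*a[1],a[2]]
# tail cap: orange centroid near x 210..232, scene
for i in (3,4,5,6,8,9):
    im=cv2.imread(f'pics/s{i}.png');h=cv2.cvtColor(im,cv2.COLOR_BGR2HSV);m=cv2.inRange(h,(4,150,90),(20,255,255))
    n,l,st_,ce=cv2.connectedComponentsWithStats(m[238:252,205:240]);print(i,[(ce[j]+[205,238]).round(2).tolist()+[int(st_[j,4])] for j in range(1,n)])
g=lambda f,b,sc:cv2.resize(cv2.imread(f)[b[0]:b[1],b[2]:b[3]],(800,290),interpolation=2)
b=(195,245,260,380)
cv2.imwrite('pics/j.png',np.vstack([g('pics/s8.png',b,5),g('pics/s9.png',b,5)]))
E
```

```text
jaw_face s [([220.1, 292.6], 0.51)]
jaw_face t [([228.9, 305.8], 0.44)]
edge_jaw s [([240.9, 391.7], 0.75), ([213.7, 311.0], 0.66)]
edge_jaw t [([163.9, 394.8], 0.67), ([200.4, 306.9], 0.58)]
edge_fence s [([214.1, 309.4], 0.84)]
edge_fence t [([201.7, 308.7], 0.91)]
half_jaw s [([217.3, 299.8], 0.65), ([248.0, 406.6], 0.63)]
half_jaw t [([156.2, 404.4], 0.96), ([213.8, 309.8], 0.91)]
half_fence s [([209.9, 317.4], 0.58)]
half_fence t [([190.7, 309.4], 0.63)]
3 [[214.08, 244.92, 12]]
4 [[217.18, 243.91, 11]]
5 [[220.23, 243.08, 13]]
6 [[223.3, 242.0, 10]]
8 [[224.43, 241.71, 7]]
9 [[224.75, 241.5, 8]]
```

View pics/j.png

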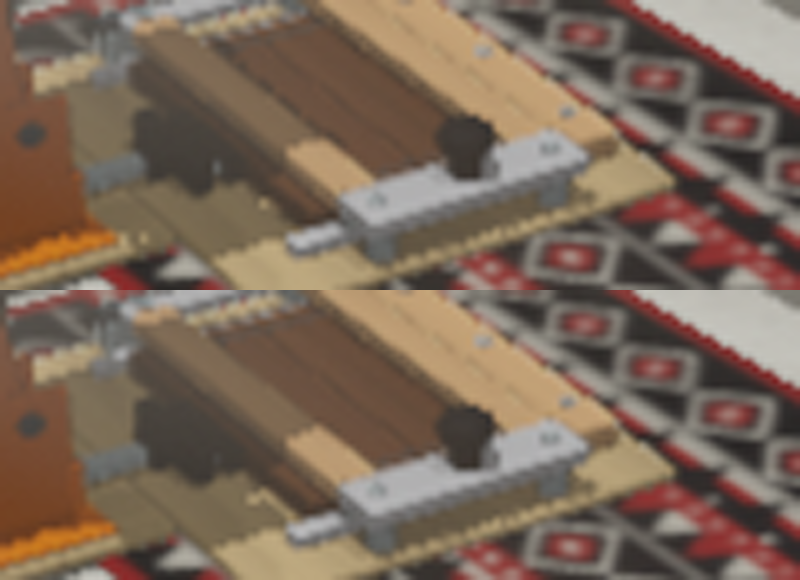

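Both crops show the halves together with only a seam line, around (380,110) and (330,370). The end cap moved 1.1 px and then 0.3 px, so the bar is stalling against the board, as it should once the joint is closed. I'll step a little further with better statistics.

```bash
cat > avg.py <<'E'
from st import *
import sys
def cap(im):
    r=im[238:252,208:236].astype(float);g=np.clip(r[...,0]-r[...,2]-55,0,None);n,l,s,c=cv2.connectedComponentsWithStats((g>0).astype(np.uint8))
    j=1+np.argmax(s[1:,4]) if n>1 else 0;g=g*(l==j);yy,xx=np.mgrid[238:252,208:236];return (g*xx).sum()/g.sum(),(g*yy).sum()/g.sum()
if __name__=="__main__":
    F=[];P=[];I=[]
    for i in range(10):
        I.append(eyes.read_camera("scene")["pixels"].astype(float)); q=env.state();F.append(q["ft_force"]);P.append(q["eef_pos"])
    c,s_=np.cos(YAW),np.sin(YAW);F=np.array(F);m=np.mean(I,0);cv2.imwrite(sys.argv[1],m[:,:,::-1])
    print("t",q["t"],pr(np.mean(P,0)),"pull",round((F[:,0]*c+F[:,1]*s_).mean(),2),F.mean(0).round(1),"cap",np.round(cap(m),2))
    for i in (3,4,5,6,8,9): print(i,np.round(cap(cv2.imread(f"pics/s{i}.png")[:,:,::-1]),2),end=" ")
E
python3 -m inch '[[[0.02,0,0],0,1],[[0.02,0,0],0,1],[[0,0,0],0,1],[[0,0,0],0,1],[[0,0,0],0,1],[[0,0,0],0,1],[[0,0,0],0,1],[[0,0,0],0,1],[[0,0,0],0,1],[[0,0,0],0,1]]'; python3 avg.py pics/a1.png
```

```text
t: 31.7
eef_pos: [447.3, 27.2, 138.7]
tcp_rot: [-3.141, 0.006, 3.061]
ft_force: [11.6, -3.9, 0.2]
opening: 0.003
grip_force: 5.9
t 32.2 [-158.9    0.   138.6] pull 11.73 [11.6 -2.5 -0.2] cap [219.66 243.23]
3 [214.23 244.89] 4 [217.26 243.29] 5 [219.96 242.44] 6 [223.29 241.62] 8 [224.3  243.88] 9 [224.85 246.94] [ WARN:0@14.662] global loadsave.cpp:1063 imwrite_ Unsupported depth image for selected encoder is fallbacked to CV_8U.
```

```bash
cat > cap.py <<'E'
import cv2,sys,numpy as np
# 1-D shift of bar end along the bar direction by subpixel profile: saturation edge of the cap
for f in sys.argv[1:]:
    im=cv2.imread(f);h=cv2.cvtColor(im,cv2.COLOR_BGR2HSV)
    m=cv2.inRange(h,(3,140,80),(18,255,255))[236:250,208:232]
    n,l,s,c=cv2.connectedComponentsWithStats(m)
    w=np.clip(h[236:250,208:232,1].astype(float)-110,0,None)*(im[236:250,208:232,2]>80)
    for j in range(1,n):
        if s[j,4]<4: continue
        k=cv2.dilate((l==j).astype(np.uint8),np.ones((3,3)));g=w*k;yy,xx=np.mgrid[236:250,208:232]
        print(f,int(s[j,4]),c[j].round(2)+[208,236],"w",round((g*xx).sum()/g.sum(),2),round((g*yy).sum()/g.sum(),2))
E
python3 cap.py pics/s3.png pics/s4.png pics/s5.png pics/s6.png pics/s7.png pics/s8.png pics/s9.png pics/a1.png
python3 -c "
import cv2,numpy as np
cv2.imwrite('pics/c.png',np.hstack([cv2.resize(cv2.imread(f'pics/{i}.png')[232:252,210:240],(260,300),interpolation=0) for i in ('s6','s8','a1')]))"
```

```text
pics/s3.png 13 [214. 245.] w 214.14 245.07
pics/s4.png 12 [217.17 243.67] w 217.32 243.81
pics/s5.png 15 [220.07 242.93] w 220.2 242.98
pics/s6.png 13 [223. 242.] w 223.15 242.19
pics/s7.png 12 [223.92 242.08] w 223.93 241.94
pics/s8.png 9 [224.44 242.22] w 224.27 241.74
pics/s9.png 11 [224.82 241.91] w 224.69 241.69
pics/a1.png 9 [225.   241.78] w 224.81 241.67
```

View pics/c.png

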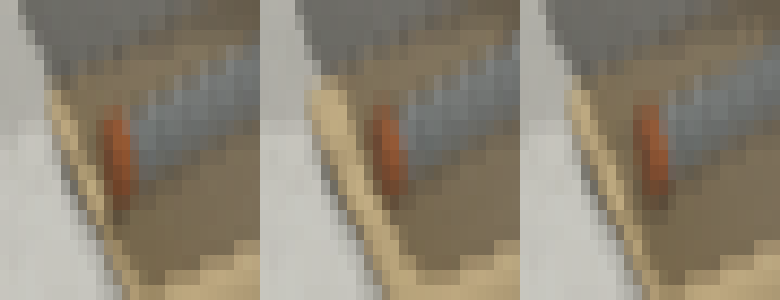

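The end cap moved about 1.7–2 px since stroke 3, roughly 5 mm, and is now barely moving. To calibrate, I'll release: the brake then holds about 5 N, which is a known reference. Then I'll restroke in measured steps.

```bash
sed -i 's/^        I.append/        I.append/; /for i in (3,4,5/d; s/,"cap",np.round(cap(m),2)//; s/cv2.imwrite(sys.argv\[1\],m\[:,:,::-1\])/cv2.imwrite(sys.argv[1],m[:,:,::-1].round().astype(np.uint8))/; s/range(10)/range(8)/' avg.py
python3 -m inch '[[[-0.1,0,0],0,1],[[-0.1,0,0],0,1],[[-0.1,0,0],0,1],[[-0.1,0,0],0,1],[[0,0,0],0,1],[[0,0,0],0,1],[[0,0,0],0,1],[[0,0,0],0,1],[[0,0,0],0,1],[[0,0,0],0,1]]'; python3 avg.py pics/a2.png
python3 -m inch '[[[0.1,0,0],0,1],[[0.08,0,0],0,1],[[0.02,0,0],0,1],[[0,0,0],0,1],[[0,0,0],0,1],[[0,0,0],0,1],[[0,0,0],0,1],[[0,0,0],0,1],[[0,0,0],0,1],[[0,0,0],0,1]]'; python3 avg.py pics/a3.png; python3 cap.py pics/a[123].png
```

```text
t: 33.45
eef_pos: [469.0, 25.7, 137.8]
tcp_rot: [3.141, -0.0, 3.061]
ft_force: [1.3, 0.8, -0.4]
opening: 0.005
grip_force: 0.6
t 33.85 [-137.1    0.2  137.8] pull 1.55 [ 1.6 -0.1 -1. ]
t: 35.1
eef_pos: [458.4, 26.4, 138.6]
tcp_rot: [-3.142, 0.004, 3.061]
ft_force: [6.4, -1.4, 2.9]
opening: 0.003
grip_force: 3.4
t 35.5 [-1.478e+02  1.000e-01  1.386e+02] pull 6.81 [ 6.8 -0.9  3.4]
pics/a1.png 9 [225.   241.78] w 224.81 241.67
pics/a2.png 14 [223.64 242.  ] w 223.53 241.93
pics/a3.png 12 [223.92 242.08] w 223.87 241.88
```

```bash
python3 -m inch '[[[0.06,0,0],0,1],[[0.06,0,0],0,1],[[0.03,0,0],0,1],[[0.01,0,0],0,1],[[0,0,0],0,1],[[0,0,0],0,1],[[0,0,0],0,1],[[0,0,0],0,1],[[0,0,0],0,1],[[0,0,0],0,1]]'; python3 avg.py pics/a4.png; python3 cap.py pics/a4.png
cat > sub.py <<'E'
import cv2,sys,numpy as np
from scipy.optimize import least_squares
from scipy.ndimage import shift
def ch(f):
    a=cv2.imread(f).astype(float);v=(a[...,2]-a[...,0])/a.sum(2); return v
sl=(slice(236,250),slice(216,234))
T=ch("pics/a2.png")
# cap chroma in excess of the grey/wood surround (thresholded), matched by shifting along the bar
e=lambda v:np.clip(v-.22,0,None)
for f in sys.argv[1:]:
    v=e(ch(f))[sl];yy,xx=np.mgrid[sl]
    y0,x0=(241.7,224.3);k=(abs(xx-x0-(yy-y0)*.15)<4.5)&(abs(yy-y0)<5);g=v*k
    r=least_squares(lambda p:((p[2]*shift(e(T),(p[1],p[0]),order=1)[sl]-v)*k).ravel(),[.5,-.1,1.],diff_step=.02)
    print(f,"centroid",round((g*xx).sum()/g.sum(),2),"shift vs a2",r.x.round(2),"cost",r.cost.round(4))
E
python3 sub.py pics/s[6789].png pics/a[1234].png
```

```text
t: 36.75
eef_pos: [450.4, 27.0, 138.9]
tcp_rot: [-3.141, 0.008, 3.061]
ft_force: [11.5, -2.0, 2.9]
opening: 0.005
grip_force: 6.1
t 37.15 [-155.8    0.   138.9] pull 11.97 [11.8 -2.2  2.5]
pics/a4.png 10 [224.9 241.8] w 224.69 241.61
pics/s6.png centroid 223.2 shift vs a2 [-0.33  0.12  0.87] cost 0.0054
pics/s7.png centroid 224.05 shift vs a2 [0.49 0.09 0.78] cost 0.0047
pics/s8.png centroid 224.34 shift vs a2 [ 0.81 -0.13  0.64] cost 0.003
pics/s9.png centroid 224.82 shift vs a2 [ 1.21 -0.29  0.68] cost 0.0024
pics/a1.png centroid 224.99 shift vs a2 [ 1.4  -0.28  0.65] cost 0.0037
pics/a2.png centroid 223.61 shift vs a2 [-0. -0.  1.] cost 0.0
pics/a3.png centroid 223.98 shift vs a2 [ 0.41 -0.04  0.8 ] cost 0.0042
pics/a4.png centroid 224.81 shift vs a2 [ 1.23 -0.35  0.67] cost 0.0025sub.py:5: RuntimeWarning: invalid value encountered in divide
  a=cv2.imread(f).astype(float);v=(a[...,2]-a[...,0])/a.sum(2); return v
```

Three estimates of the jaw force at this pose:

| Source | Jaw force (N) |
|---|---|
| Bar travel past first contact (4.6 mm) | about 18.5 |
| Bar slip-back on release (5 N + 3.6 mm × 4) | about 19.5 |
| Pull of 12 N at the trigger | about 17 |

So the jaw is pressing at about 18 N. The cover is down, the joint is closed and the trigger is held, so I'll hand in here.

```bash
python3 -c "
from st import *
s=shot('scene');status()
print([(np.round(q['centre'],1),round(q['score'],2)) for q in eyes.spot_point('cover_rail',s)[:1]])
print(env.job_done())"
```

```text
t 37.2 press TCP [-155.8   -0.   139. ] yaw 3.061 F [12.1 -1.5  2.3]
[(array([224.8, 331.8]), 0.72)]
the job is handed in; nothing more can be done
None
```

I handed the job in at 37.2 s: the frame was shut on its stops first, then the joint was pumped closed, and the trigger is held back at an estimated 18 N on the jaw (estimates ranged 17–19.5 N); the downward force briefly reached 34 N as the frame seated.

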